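Free a seized hitch pin from a drawbar block

ROBOT

A 6-joint arm with a two-finger parallel gripper is mounted at the origin on the work surface. World frame = base frame: x ahead of the robot, y to its left, z up, the work surface at z = 0. Lengths are in m, angles in rad, forces in N, time in s.
With the tool pointing down it reaches from about 0.35 to 0.775 m from the base axis. Payload 5.5 kg.
Tool frame: the origin (TCP) lies midway between the tips of the shut fingers; the grasp point (between the pads) lies 19 mm behind it; z points along the fingers, y is the line along which they close (so a half turn about z gives the same grasp; the last joint's range is limited). The gripper opens to 85 mm and grips with 20 to 120 N. Pads are 22 mm wide; open, the fingers measure 114 mm over their backs; the gripper's body (76 mm by 85 mm) begins 54 mm behind the grasp point. The pads swing forward as they close: fully open they stand 13 mm farther back than shut.
Start: joints at [1.19, 0.313, 0.046, 1.304, 0, 1.431], TCP at [0.137, 0.558, 0.231] pointing down, gripper open.
Joint ranges: [-2.76, 2.76], [-0.86, 1.69], [-1.03, 1.26], [-2.2, 2.34], [-1.47, 1.5], [-3.14, 3.14]. Speed limits (rad/s): [2.57, 2.57, 3.14, 3.14, 3.14, 3.14].

INTERFACE

Orientations are given as a unit quaternion [w, x, y, z].
In Python, from workcell import env gives the robot as it stands. The module is installed in compiled form; this text tells all that it offers.
- The arm moves only by the tool servo_tool, never from a script. Its argument "increments" is a list of rows, each an object of numbers: "grip": the closure, from 0 (fully open) to 1 (shut); "x", "y", "z": the shift along the tool's x, y, z in mm; "roll": the turn about the tool's z in degrees. In form: [{"grip": .., "x": .., "y": .., "z": .., "roll": ..}, ...]. A call has 1 to 5 rows; each row shifts and turns the commanded pose from where the row before left it, along the tool's axes as they then stand; what a row does not reach is not made up. A row lasts 1/12 s, in which the tool goes at most 41.7 mm and 7.16 degrees, less where a joint would pass 70% of its speed; a pose out of reach is approached as far as the arm can. A call is refused whole if a number of a shift passes 41.7 or a number of a turn 7.16, either way. A call with a gripper value outside its range is refused whole. The fingers move at their own pace and stop on an object; "grip_force" is the grip in N (left out, the last holds). Time passes only in rows, so rows that do not move let the fingers close. It gives the time, the measured TCP pose, the force, the opening and the grip force at its end, in the units of the state.
- env.get_state(): the state, without advancing time (a new reading comes with each control period).
- env.read_camera(name): name is "scene" or "top" or "wrist"; returns the picture (420x560x3 uint8, red, green, blue); there is no depth.
- env.get_calibration(name): a dict with "vertical_fov" (degrees; the focal length in pixels is half the picture's height over the tangent of half this angle, whatever the lens; pixels are square), "cx", "cy" (the principal point, pixels), "rvec" (rotation vector, rad) and "tvec" (3), from world to camera coordinates, as OpenCV has them; the wrist camera has in their place "tool_from_camera" (4x4, takes a point from camera to tool coordinates, whose origin is the TCP and whose axes are the flange's). Camera axes: x right, y down, z forward; pixel columns grow to the right and rows downward; lengths in m; the calibration is good to about 2 mm. A picture is of the moment at which its call begins: read the wrist's pose just before it. get_calibration takes no time and is no camera call.
- env.hand_in(): hands the job in; it is judged then, once.
The state is a dict: "clock": time; "joint_pos": joint angles; "qvel": joint speeds; "tau": joint torques, N m; "tcp_pos": TCP position; "orientation": TCP orientation; "wrist_force": force on the tool from outside, world axes, zero at the start; "ft_torque": the same for the moment, N m; "finger_gap": finger opening in m; "grip_force": force on a finger pad.
Only numpy, scipy, OpenCV 4.12 (cv2) and the standard library are available. Lean on these libraries where they do the work, as an engineer would, in place of code of your own. Each camera call takes 0.05 s, during which the arm holds its last target. There are 200 camera calls.

TASK

The rusty hitch pin standing in the drawbar block in the bench vise has seized, and the block only rests between the slack jaws, so a straight pull just brings the block up with it. Grip the pin by its flat handle, work it out by twisting it back and forth while pulling gently upward so that the block stays down in the vise, then put the pin, shank down, in the open steel pot and let go. Leave the spare pin in its wooden rack alone.

Things in the scene. Friction and masses are not known exactly. Their poses are not given: they have to be found in the camera images.
- hitch_pin: The seized pin: rust brown, 0.16 to 0.26 kg, upright in the block in the vise. Origin: centre of its foot, z up its axis. From the foot up: shank 16 mm in diameter, 75 mm long, wholly in the bore at the start; collar, 28 mm in diameter, to 83 mm; neck to 95 mm; flat handle to 134 mm. Tight only over the first 17 mm of travel, then free; it can turn either way without limit.
- pin_handle (a point): Centre of the pin's flat upright handle, 114 mm above the foot: the place to grip. Axes as the pin's: the handle is 34 mm wide along x, 12 mm thick along y (grip across this), and reaches 20 mm above and below this point, round at the top.
- bore_mouth (a point): Centre of the bore's mouth in the block's flat top, under the pin's collar; 150 mm above the bench. Friction in the bore is 27 to 40 N at the shank's surface, against whichever way it slides: all of it against a straight pull, or up to 0.35 N m against turning. Strokes of some 0.9 rad (7 mm at the surface) each way with a rise of 2 to 3 mm per stroke pull with less than the block's weight.
- drawbar (a joint): How far the block is lifted off its rest, in m (0 = down). Rust-brown steel block, 60 x 60 x 85 mm, 2.3 kg (23 N), 25 mm of it above the vise's jaws; it cannot turn, but nothing holds it down, and it drops back when the pull slackens. Blue vise, fixed: jaws 125 mm high, 110 mm wide; it reaches 190 mm from the bore to the spindle end (with a 130 mm cross handle), 123 mm to the rear.
- pot: Open round steel pot standing loose on the bench, 0.5 kg, about 76 mm in outer diameter at the rim, 72 mm high, wall 4 mm, floor about 5 mm thick. Origin at the centre of its underside, z up.
- spare_pin: Bystander: a loose dark-steel pin of like shape but shorter, standing in a wooden rack (140 x 50 mm, 60 mm high) fixed on the bench. Origin at the centre of its foot, on the rack's middle, 10 mm above the bench; its handle reaches 119 mm above the bench.
Not all that is in view belongs to the job. Of the things that look like the pot, take the one that is farthest from the robot's base at the start.

How it is judged:
By the outcome, as a careful person would: the job done as asked, in the order asked, and still so for the second after the job is handed in, with the robot touching nothing.
It also fails if it takes over 64 s, if anything falls off the work surface, if the arm or the gripper's body presses on something with over 40 N, if the wrist force passes 120 N, or if a joint passes its speed limit or range.

## Working session

There is one attempt and no reset: what is moved stays moved. The work goes in short steps, Python scripts to look and compute and a tool call to move; the robot and the scene stay as the last step left them, time stands still between calls to the robot, and variables do not carry over. Pictures are saved under pics/ and viewed, at most 10 in all, crops included, and the job is handed in when it is done.

Besides the shell and the picture viewer there is one more tool, called as name([rows], argument=value, ...), one row to a line, values as JSON. servo_tool: Moves the arm, as the interface text tells. Its arguments: {"type":"object","properties":{"increments":{"type":"array"},"grip_force":{"type":"number"}},"required":["increments"]}

```bash
mkdir -p pics; cat > h.py <<'E'
import numpy as np, cv2
from workcell import env
def cal(n):
    c=env.get_calibration(n); f=210/np.tan(np.radians(c["vertical_fov"])/2)
    return c,np.array([[f,0,c["cx"]],[0,f,c["cy"]],[0,0,1]])
def qR(q):
    from scipy.spatial.transform import Rotation as R
    return R.from_quat([q[1],q[2],q[3],q[0]]).as_matrix()
def pose(n,s=None):
    c,K=cal(n)
    if n=="wrist":
        s=s or env.get_state(); T=np.array(c["tool_from_camera"]); R=qR(s["orientation"])
        return K,R@T[:3,:3],R@T[:3,3]+np.array(s["tcp_pos"])
    R=cv2.Rodrigues(np.array(c["rvec"],float))[0]
    return K,R.T,-R.T@np.array(c["tvec"]).ravel()
def ray(P,u,v,z):
    K,R,o=P; d=R@np.linalg.solve(K,[u,v,1]); return o+d*(z-o[2])/d[2]
def proj(P,p):
    K,R,o=P; q=K@(R.T@(np.array(p)-o)); return q[:2]/q[2]
def snap(n,name):
    s=env.get_state(); im=env.read_camera(n); b=cv2.cvtColor(im,cv2.COLOR_RGB2BGR)
    cv2.imwrite(f"pics/{name}.png",b); return pose(n,s),b
E
python3 - <<'E'
from h import *
for n in("top","scene"):
    P,b=snap(n,n+"0"); print(n,P[2],P[0][0,0],P[1][:,2])
print(env.get_calibration("wrist")); print(env.get_state())
a=np.hstack([cv2.imread("pics/top0.png"),cv2.imread("pics/scene0.png")])
E
```

```text
top [ 0.44427757 -0.04282154  0.90948071] 388.2734229936549 [ 0.09994977 -0.02818524 -0.9945932 ]
scene [0.99531105 0.28240879 0.49706992] 397.07551184101743 [-0.70391947 -0.47336845 -0.52954668]
{'vertical_fov': 58.510378039342015, 'cx': 281.86479352684694, 'cy': 205.12123504745088, 'tool_from_camera': array([[-7.48702217e-04, -9.56325553e-01, -2.92302715e-01,
         7.44994462e-02],
       [ 9.99999370e-01, -9.60489353e-04,  5.81037252e-04,
         1.52192819e-03],
       [-8.36414416e-04, -2.92302096e-01,  9.56325669e-01,
        -1.41694111e-01],
       [ 0.00000000e+00,  0.00000000e+00,  0.00000000e+00,
         1.00000000e+00]])}
{'clock': 0.1, 'joint_pos': array([ 1.19037608e+00,  3.13951067e-01,  4.50953165e-02,  1.30360976e+00,
       -5.75344502e-06,  1.43121323e+00]), 'qvel': array([ 0.00016311, -0.00053991,  0.00108212,  0.00018272, -0.00025655,
        0.00058144]), 'tau': array([ 4.45591097e-03, -4.81724775e+01,  2.99243385e+01,  1.27370082e-02,
       -4.81340237e-05, -8.28892070e-06]), 'tcp_pos': array([0.13697629, 0.55797463, 0.2304845 ]), 'orientation': array([-2.11778539e-04,  1.20127714e-01,  9.92758095e-01, -8.07279984e-04]), 'wrist_force': array([0.35475154, 0.08570231, 0.21719564]), 'ft_torque': array([0.0051033 , 0.01372604, 0.0361201 ]), 'grip_force': 0.0, 'finger_gap': 0.0854019921161338}
```

View pics/top0.png

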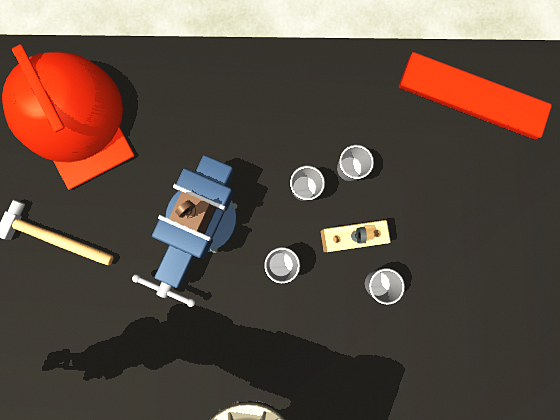

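View pics/scene0.png

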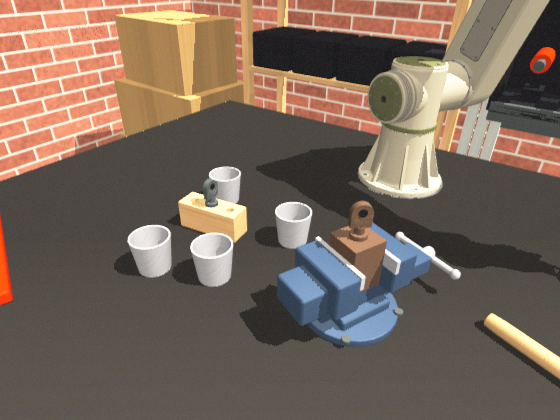

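```bash
python3 - <<'E'
from h import *
Pt=pose("top"); Ps=pose("scene")
for u,v in [(307,183),(356,162),(282,265),(386,286)]:
    p=ray(Pt,u,v,.072); print("pot",p.round(4),np.hypot(*p[:2]).round(3),proj(Ps,p).round(0))
p=ray(Pt,187,210,.22); print("pin",p,proj(Ps,[*p[:2],.225]))
b=cv2.imread("pics/top0.png"); s=cv2.imread("pics/scene0.png")
a=cv2.resize(b[140:310,120:290],(400,400),interpolation=3); c=cv2.resize(s[190:310,300:420],(400,400),interpolation=3)
cv2.imwrite("pics/c1.png",np.hstack([a,c]))
# line triangulation handle: scene top-of-handle
print(proj(Pt,[*p[:2],.264]),proj(Ps,[*p[:2],.264]))
print(ray(Pt,367,235,.11))
E
```

```text
pot [ 0.5951 -0.1335  0.072 ] 0.61 [212. 245.]
pot [ 0.6421 -0.2427  0.072 ] 0.686 [150. 236.]
pot [ 0.4172 -0.0776  0.072 ] 0.424 [293. 211.]
pot [ 0.3713 -0.3006  0.072 ] 0.478 [225. 174.]
pin [0.51983615 0.09675937 0.22      ] [359.95046385 189.17159386]
[181.66314093 207.12666839] [363.34669681 164.29420931]
[ 0.47911661 -0.25264919  0.11      ]
```

View pics/c1.png

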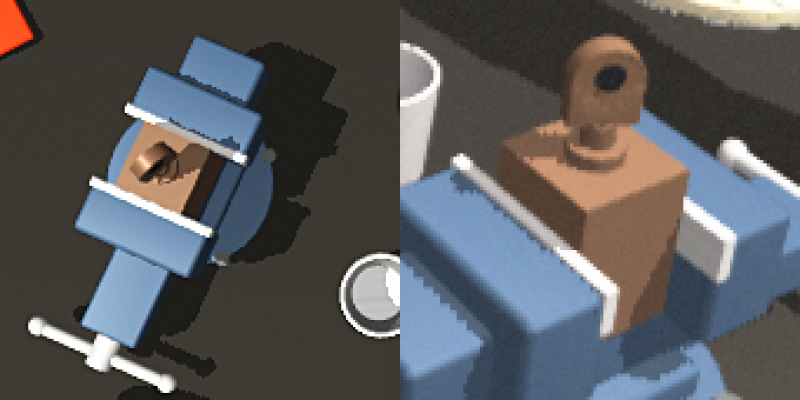

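```bash
python3 - <<'E'
from h import *
Pt=pose("top"); Ps=pose("scene")
a=ray(Pt,184.5,205,.207); 
p=ray(Pt,186,207.5,.2); print(a,p,proj(Ps,[*p[:2],.209]),proj(Ps,[*p[:2],.15]))
R=qR(env.get_state()["orientation"]); t=np.array(env.get_state()["tcp_pos"])
print(R.T@(np.array([*p[:2],.3])-t)*1000, R)
E
```

```text
[0.53037747 0.10405632 0.207     ] [0.52662838 0.10270856 0.2       ] [360.40169245 202.03186217] [355.69307172 235.67897592]
[-486.97860158 -349.30291163  -69.04825103] [[-9.71138575e-01  2.38515178e-01 -6.14443115e-04]
 [ 2.38515862e-01  9.71137361e-01 -1.55198654e-03]
 [ 2.26536320e-04 -1.65374842e-03 -9.99998607e-01]]
```

servo_tool([
  {"grip":0,"x":-32.5,"y":-23.3,"z":-4.6,"roll":0},
  {"grip":0,"x":-32.5,"y":-23.3,"z":-4.6,"roll":0},
  {"grip":0,"x":-32.5,"y":-23.3,"z":-4.6,"roll":0},
  {"grip":0,"x":-32.5,"y":-23.3,"z":-4.6,"roll":0},
  {"grip":0,"x":-32.5,"y":-23.3,"z":-4.6,"roll":0},
])

```text
clock: 0.52
tcp_pos: [0.2676, 0.4049, 0.2541]
orientation: [-0.0, 0.12, 0.993, -0.0]
wrist_force: [0.9, -0.0, -0.6]
finger_gap: 0.0857
grip_force: 0.0
```

servo_tool([
  {"grip":0,"x":-32.5,"y":-23.3,"z":-4.6,"roll":0},
  {"grip":0,"x":-32.5,"y":-23.3,"z":-4.6,"roll":0},
  {"grip":0,"x":-32.5,"y":-23.3,"z":-4.6,"roll":0},
  {"grip":0,"x":-32.5,"y":-23.3,"z":-4.6,"roll":0},
  {"grip":0,"x":-32.5,"y":-23.3,"z":-4.6,"roll":0},
])

```text
clock: 0.93
tcp_pos: [0.3978, 0.2529, 0.2774]
orientation: [-0.0, 0.12, 0.993, -0.0]
wrist_force: [0.3, 1.4, -0.8]
finger_gap: 0.0853
grip_force: 0.0
```

servo_tool([
  {"grip":0,"x":-32.5,"y":-23.3,"z":-4.6,"roll":0},
  {"grip":0,"x":-32.5,"y":-23.3,"z":-4.6,"roll":0},
  {"grip":0,"x":-32.5,"y":-23.3,"z":-4.6,"roll":0},
  {"grip":0,"x":-32.5,"y":-23.3,"z":-4.6,"roll":0},
  {"grip":0,"x":-32.5,"y":-23.3,"z":-4.6,"roll":0},
])

```text
clock: 1.35
tcp_pos: [0.528, 0.1009, 0.3002]
orientation: [-0.0, 0.12, 0.993, 0.0]
wrist_force: [0.1, 1.9, 0.0]
finger_gap: 0.0853
grip_force: 0.0
```

servo_tool([
  {"grip":0,"roll":7},
  {"grip":0,"roll":7},
  {"grip":0,"roll":7},
  {"grip":0,"roll":7},
  {"grip":0,"roll":7},
])

```text
invalid input at $.increments[0]: expected keys grip, x, y, z, roll
```

servo_tool([
  {"grip":0,"roll":7},
  {"grip":0,"roll":0},
  {"grip":0},
  {"grip":0},
])

```text
invalid input at $.increments[0]: expected keys grip, x, y, z, roll
```

```bash
python3 - <<'E'
from h import *
P,b=snap("wrist","w1"); s=env.get_state(); print(s["tcp_pos"],qR(s["orientation"]).round(3),s["joint_pos"],P[2])
E
```

```text
[0.53310785 0.09577319 0.3000604 ] [[-0.97   0.244  0.004]
 [ 0.244  0.97  -0.003]
 [-0.004 -0.002 -1.   ]] [ 0.03149633  0.23574829  0.10902011  1.44064162 -0.00353922  0.27780559] [0.45603024 0.12017726 0.44195977]
```

View pics/w1.png

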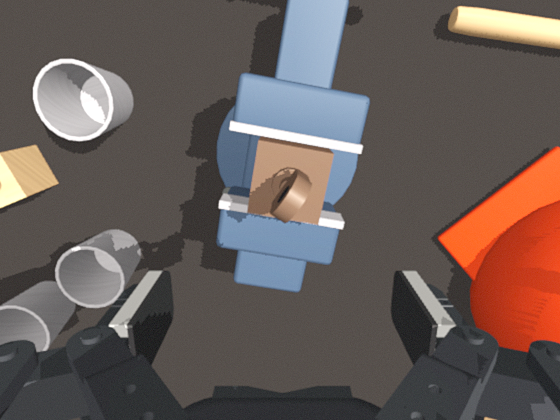

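```bash
python3 - <<'E'
from h import *
s=env.get_state();print(s["tcp_pos"],s["qvel"].round(3))
P,b=snap("wrist","w2")
np.save("P2.npy",np.array([P[0],P[1],np.tile(P[2],(3,1))]))
cv2.imwrite("pics/w2c.png",cv2.resize(b[120:240,230:350],(600,600),interpolation=3))
E
```

```text
[0.53310785 0.09577319 0.3000604 ] [ 0.067 -0.032 -0.084 -0.009  0.025  0.137]
```

View pics/w2c.png

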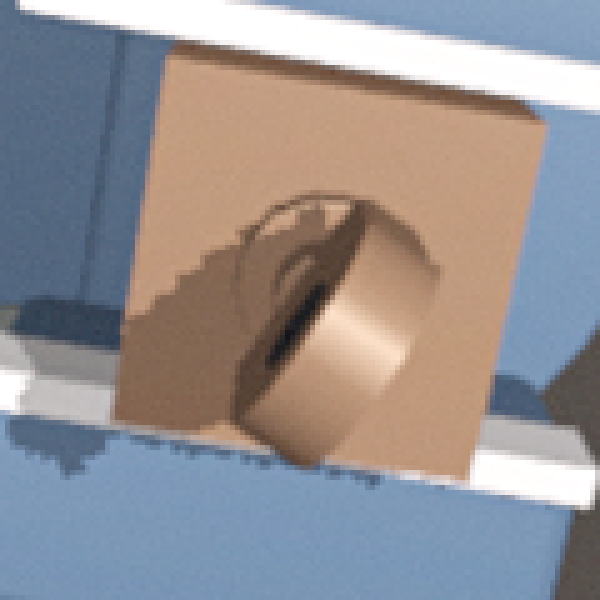

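```bash
python3 - <<'E'
from h import *
A=np.load("P2.npy");P=(A[0],A[1],A[2][0])
f=lambda x,y,z:ray(P,230+x/5-.4,120+y/5-.4,z)
a=f(272,441,.192);b=f(401,236,.192);c=(a+b)/2
print(a,b,c,np.linalg.norm(a-b)); d=(b-a)[:2]
print("handle yaw",np.degrees(np.arctan2(d[1],d[0])))
C=[f(*q,.15) for q in[(167,55),(545,122),(470,480),(115,420)]]
print(np.mean(C,0),[np.linalg.norm(C[i]-C[i-1]).round(4) for i in range(4)])
s=env.get_state();R=qR(s["orientation"]);print("tool y yaw",np.degrees(np.arctan2(R[1,1],R[0,1])),s["tcp_pos"])
E
```

```text
[0.5379325  0.09754623 0.192     ] [0.51400717 0.12149352 0.192     ] [0.52596983 0.10951987 0.192     ] 0.033851057613720835
handle yaw 134.973726404129
[0.52608062 0.10922726 0.15      ] [np.float64(0.0593), np.float64(0.0593), np.float64(0.0594), np.float64(0.059)]
tool y yaw 75.83838238648184 [0.53072935 0.09840244 0.2995443 ]
```

servo_tool([
  {"grip":0,"x":0,"y":0,"z":0,"roll":0},
  {"grip":0,"x":0,"y":0,"z":0,"roll":0},
])

```text
clock: 1.62
tcp_pos: [0.5266, 0.1029, 0.2997]
orientation: [-0.001, 0.12, 0.993, 0.0]
wrist_force: [-0.0, -0.0, -0.5]
finger_gap: 0.0855
grip_force: 0.0
```

servo_tool([
  {"grip":0,"x":0,"y":0,"z":0,"roll":7},
  {"grip":0,"x":0,"y":0,"z":0,"roll":7},
  {"grip":0,"x":0,"y":0,"z":0,"roll":7},
  {"grip":0,"x":0,"y":0,"z":0,"roll":7},
  {"grip":0,"x":0,"y":0,"z":0,"roll":2.8},
])

```text
clock: 2.03
tcp_pos: [0.5259, 0.1044, 0.3004]
orientation: [-0.0, 0.381, 0.925, 0.0]
wrist_force: [-0.1, 0.1, -0.4]
finger_gap: 0.0856
grip_force: 0.0
```

servo_tool([
  {"grip":0,"x":0,"y":0,"z":0,"roll":0},
  {"grip":0,"x":0,"y":0,"z":0,"roll":0},
  {"grip":0,"x":0,"y":0,"z":0,"roll":0},
])

```text
clock: 2.28
tcp_pos: [0.5266, 0.1037, 0.3004]
orientation: [-0.0, 0.378, 0.926, 0.0]
wrist_force: [-0.3, 0.3, -0.5]
finger_gap: 0.0854
grip_force: 0.0
```

```bash
python3 - <<'E'
from h import *
P,b=snap("wrist","w3")
np.save("P3.npy",np.array([P[0],P[1],np.tile(P[2],(3,1))]))
u,v=map(int,proj(P,[.524,.111,.17])); u0,v0=u-60,v-60; print(u0,v0,P[2])
cv2.imwrite("pics/w3c.png",cv2.resize(b[v0:v0+120,u0:u0+120],(600,600),interpolation=3))
s=env.get_state();R=qR(s["orientation"]);print("tool y yaw",np.degrees(np.arctan2(R[1,1],R[0,1])),s["tcp_pos"],s["qvel"].round(3),s["joint_pos"])
E
```

```text
224 126 [0.47377741 0.1572944  0.44210516]
tool y yaw 45.534113768677585 [0.52677733 0.10342541 0.30039079] [-0.007  0.002  0.005  0.001 -0.001  0.005] [4.42191789e-02 2.28722840e-01 1.00776195e-01 1.44279150e+00
 1.27385600e-04 8.20295299e-01]
```

View pics/w3c.png

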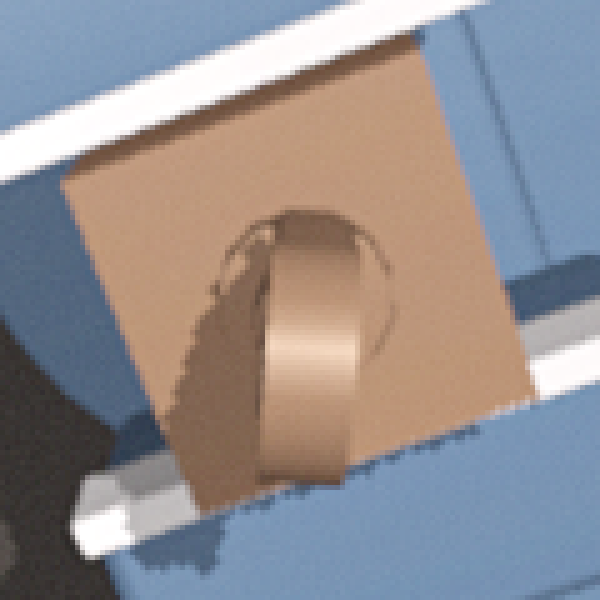

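```bash
python3 - <<'E'
from h import *
A=np.load("P3.npy");P=(A[0],A[1],A[2][0])
f=lambda x,y,z:ray(P,224+x/5-.4,126+y/5-.4,z)
a=f(301,482,.192);b=f(318,243,.192);c=(a+b)/2;d=(b-a)[:2]
print(a,b,c,np.linalg.norm(a-b),np.degrees(np.arctan2(d[1],d[0])))
C=[f(*q,.15) for q in[(63,182),(412,45),(535,400),(200,517)]]
m=np.mean(C,0);print(m,[np.linalg.norm(C[i]-C[i-1]).round(4) for i in range(4)])
s=env.get_state();R=qR(s["orientation"]);print("to go mm",R.T@(np.array([*((m+c)/2)[:2],.17])-s["tcp_pos"])*1000)
E
```

```text
[0.53823411 0.09621993 0.192     ] [0.51521621 0.12198334 0.192     ] [0.52672516 0.10910164 0.192     ] 0.034548189029818356 131.7786852151095
[0.5261084  0.10877671 0.15      ] [np.float64(0.0599), np.float64(0.0585), np.float64(0.061), np.float64(0.0585)]
to go mm [  4.11264675   3.66555894 130.39148976]
```

servo_tool([
  {"grip":0,"x":4,"y":3.6,"z":20,"roll":2},
  {"grip":0,"x":0,"y":0,"z":30,"roll":0},
  {"grip":0,"x":0,"y":0,"z":30,"roll":0},
  {"grip":0,"x":0,"y":0,"z":30,"roll":0},
  {"grip":0,"x":0,"y":0,"z":20,"roll":0},
])

```text
clock: 2.75
tcp_pos: [0.5254, 0.1083, 0.1675]
orientation: [-0.001, 0.395, 0.919, -0.001]
wrist_force: [-0.8, 0.1, -0.8]
finger_gap: 0.0851
grip_force: 0.0
```

servo_tool([
  {"grip":0,"x":0,"y":0,"z":0,"roll":0},
  {"grip":0.3,"x":0,"y":0,"z":0,"roll":0},
  {"grip":0.6,"x":0,"y":0,"z":0,"roll":0},
  {"grip":0.7,"x":0,"y":0,"z":0,"roll":0},
  {"grip":0.75,"x":0,"y":0,"z":0,"roll":0},
], grip_force=30)

```text
clock: 3.17
tcp_pos: [0.5282, 0.1082, 0.1722]
orientation: [0.001, 0.395, 0.918, 0.001]
wrist_force: [0.8, 0.6, -0.3]
finger_gap: 0.0388
grip_force: 0.0
```

servo_tool([
  {"grip":0.75,"x":0,"y":0,"z":0,"roll":0},
  {"grip":0.78,"x":0,"y":0,"z":0,"roll":0},
  {"grip":0.8,"x":0,"y":0,"z":0,"roll":0},
  {"grip":0.82,"x":0,"y":0,"z":0,"roll":0},
  {"grip":0.84,"x":0,"y":0,"z":0,"roll":0},
])

```text
clock: 3.58
tcp_pos: [0.5266, 0.1079, 0.1704]
orientation: [-0.0, 0.396, 0.918, -0.0]
wrist_force: [0.5, -0.4, 0.2]
finger_gap: 0.0139
grip_force: 0.6
```

servo_tool([
  {"grip":0.9,"x":0,"y":0,"z":0,"roll":0},
  {"grip":1,"x":0,"y":0,"z":0,"roll":0},
  {"grip":1,"x":0,"y":0,"z":0,"roll":0},
  {"grip":1,"x":0,"y":0,"z":0,"roll":0},
], grip_force=90)

```text
clock: 3.92
tcp_pos: [0.5265, 0.1078, 0.1705]
orientation: [-0.0, 0.396, 0.918, -0.0]
wrist_force: [-3.4, -4.1, 5.7]
finger_gap: 0.0108
grip_force: 88.1
```

```bash
python3 - <<'E'
from h import *
s=env.get_state();R=qR(s["orientation"]);print(s);print("tool y yaw",np.degrees(np.arctan2(R[1,1],R[0,1])))
E
```

```text
{'clock': 3.9167, 'joint_pos': array([ 5.28327578e-02,  2.67185942e-01, -1.67608953e-01,  1.13648061e+00,
       -6.61497024e-04,  8.66309493e-01]), 'qvel': array([-0.00021466,  0.00018623,  0.00052368, -0.00021918, -0.00100095,
       -0.00022414]), 'tau': array([  1.36362813, -41.61415458,  28.80151391,  -1.64650764,
         0.87290984,   0.07210006]), 'tcp_pos': array([0.52654531, 0.10775768, 0.17053792]), 'orientation': array([-6.80202575e-05,  3.95615796e-01,  9.18416014e-01, -4.02703166e-04]), 'wrist_force': array([-3.38681525, -4.12952094,  5.69811812]), 'ft_torque': array([-0.58564523,  0.66828215,  0.06229276]), 'grip_force': 88.11553285308037, 'finger_gap': 0.010757065842232783}
tool y yaw 43.39122100892141
```

servo_tool([
  {"grip":1,"x":0,"y":-0.5,"z":0,"roll":0},
  {"grip":1,"x":0,"y":0,"z":0,"roll":0},
  {"grip":1,"x":0,"y":0,"z":0,"roll":5},
  {"grip":1,"x":0,"y":0,"z":0,"roll":5},
  {"grip":1,"x":0,"y":0,"z":0,"roll":5},
])

```text
clock: 4.33
tcp_pos: [0.5263, 0.1079, 0.1705]
orientation: [-0.0, 0.514, 0.858, -0.0]
wrist_force: [-3.5, -1.5, 5.8]
finger_gap: 0.0108
grip_force: 88.2
```

```bash
cat > st.py <<'E'
from h import *
s=env.get_state();R=qR(s["orientation"]);print(s["clock"],s["tcp_pos"].round(4),"F tool",(R.T@s["wrist_force"]).round(1),"M tool",(R.T@s["ft_torque"]).round(2),"yaw",np.degrees(np.arctan2(R[1,1],R[0,1])).round(1),s["finger_gap"],s["grip_force"],"j6",s["joint_pos"][5])
E
python3 st.py
```

```text
4.3333 [0.5263 0.1079 0.1705] F tool [ 0.3 -3.8 -5.8] M tool [ 0.91 -0.04 -0.29] yaw 28.2 0.01083744382024911 88.23592389770056 j6 1.1313975156678902
```

servo_tool([
  {"grip":1,"x":0,"y":-0.4,"z":-0.3,"roll":7},
  {"grip":1,"x":0,"y":0,"z":-0.3,"roll":7},
  {"grip":1,"x":0,"y":0,"z":-0.3,"roll":7},
  {"grip":1,"x":0,"y":0,"z":-0.3,"roll":7},
  {"grip":1,"x":0,"y":0,"z":-0.3,"roll":7},
])

```text
clock: 4.75
tcp_pos: [0.5259, 0.1078, 0.1706]
orientation: [-0.001, 0.748, 0.663, -0.0]
wrist_force: [0.7, -0.5, -4.6]
finger_gap: 0.011
grip_force: 87.3
```

```bash
python3 st.py
```

```text
4.75 [0.5259 0.1078 0.1706] F tool [-0.4  0.8  4.6] M tool [-0.11 -0.3  -0.26] yaw -6.9 0.010958546270149286 87.29177852044813 j6 1.7437838061541757
```

servo_tool([
  {"grip":1,"x":0,"y":0,"z":0,"roll":-7},
  {"grip":1,"x":0,"y":0,"z":-0.3,"roll":-7},
  {"grip":1,"x":0,"y":0,"z":-0.3,"roll":-7},
  {"grip":1,"x":0,"y":0,"z":-0.3,"roll":-7},
  {"grip":1,"x":0,"y":0,"z":-0.3,"roll":-7},
])

```text
clock: 5.17
tcp_pos: [0.526, 0.1079, 0.1711]
orientation: [-0.001, 0.51, 0.86, -0.0]
wrist_force: [1.0, -0.4, -7.2]
finger_gap: 0.0108
grip_force: 87.2
```

```bash
python3 st.py
```

```text
5.1667 [0.526  0.1079 0.1711] F tool [-0.9  0.7  7.2] M tool [-0.22 -0.26  0.1 ] yaw 28.7 0.010835170537528496 87.22358825406445 j6 1.121767264789131
```

servo_tool([
  {"grip":1,"x":0,"y":0,"z":-0.3,"roll":-7},
  {"grip":1,"x":0,"y":0,"z":-0.3,"roll":-7},
  {"grip":1,"x":0,"y":0,"z":-0.3,"roll":-7},
  {"grip":1,"x":0,"y":0,"z":-0.3,"roll":-7},
  {"grip":1,"x":0,"y":0,"z":-0.3,"roll":-7},
])

```text
clock: 5.58
tcp_pos: [0.5258, 0.1078, 0.1721]
orientation: [-0.001, 0.227, 0.974, 0.0]
wrist_force: [1.7, 0.5, -10.5]
finger_gap: 0.0108
grip_force: 87.2
```

servo_tool([
  {"grip":1,"x":0,"y":0,"z":0,"roll":7},
  {"grip":1,"x":0,"y":0,"z":-0.3,"roll":7},
  {"grip":1,"x":0,"y":0,"z":-0.3,"roll":7},
  {"grip":1,"x":0,"y":0,"z":-0.3,"roll":7},
  {"grip":1,"x":0,"y":0,"z":-0.3,"roll":7},
])

```text
clock: 6.0
tcp_pos: [0.5257, 0.1076, 0.1732]
orientation: [-0.001, 0.514, 0.858, -0.001]
wrist_force: [1.9, -0.6, -11.0]
finger_gap: 0.011
grip_force: 87.3
```

servo_tool([
  {"grip":1,"x":0,"y":0,"z":-0.3,"roll":7},
  {"grip":1,"x":0,"y":0,"z":-0.3,"roll":7},
  {"grip":1,"x":0,"y":0,"z":-0.3,"roll":7},
  {"grip":1,"x":0,"y":0,"z":-0.3,"roll":7},
  {"grip":1,"x":0,"y":0,"z":-0.3,"roll":7},
])

```text
clock: 6.42
tcp_pos: [0.5257, 0.1076, 0.1745]
orientation: [-0.001, 0.748, 0.663, -0.001]
wrist_force: [2.0, -0.3, -11.7]
finger_gap: 0.0108
grip_force: 87.3
```

```bash
python3 st.py
```

```text
6.4167 [0.5257 0.1076 0.1745] F tool [-0.1  2.  11.7] M tool [-0.59 -0.29 -0.18] yaw -6.9 0.010761340845857531 87.3355078285033 j6 1.743783164640999
```

servo_tool([
  {"grip":1,"x":0,"y":0,"z":0,"roll":-7},
  {"grip":1,"x":0,"y":0,"z":-0.3,"roll":-7},
  {"grip":1,"x":0,"y":0,"z":-0.3,"roll":-7},
  {"grip":1,"x":0,"y":0,"z":-0.3,"roll":-7},
  {"grip":1,"x":0,"y":0,"z":-0.3,"roll":-7},
])

```text
clock: 6.83
tcp_pos: [0.5258, 0.1078, 0.1757]
orientation: [-0.001, 0.51, 0.86, -0.0]
wrist_force: [2.3, -0.8, -11.4]
finger_gap: 0.011
grip_force: 87.6
```

servo_tool([
  {"grip":1,"x":0,"y":0,"z":-0.3,"roll":-7},
  {"grip":1,"x":0,"y":0,"z":-0.3,"roll":-7},
  {"grip":1,"x":0,"y":0,"z":-0.3,"roll":-7},
  {"grip":1,"x":0,"y":0,"z":-0.3,"roll":-7},
  {"grip":1,"x":0,"y":0,"z":-0.3,"roll":-7},
])

```text
clock: 7.25
tcp_pos: [0.5257, 0.1078, 0.1771]
orientation: [-0.002, 0.227, 0.974, -0.0]
wrist_force: [2.1, -0.9, -12.0]
finger_gap: 0.0107
grip_force: 87.7
```

servo_tool([
  {"grip":1,"x":0,"y":0,"z":0,"roll":7},
  {"grip":1,"x":0,"y":0,"z":-0.3,"roll":7},
  {"grip":1,"x":0,"y":0,"z":-0.3,"roll":7},
  {"grip":1,"x":0,"y":0,"z":-0.3,"roll":7},
  {"grip":1,"x":0,"y":0,"z":-0.3,"roll":7},
])

```text
clock: 7.67
tcp_pos: [0.5256, 0.1076, 0.1784]
orientation: [-0.001, 0.514, 0.858, -0.001]
wrist_force: [1.3, -1.9, -10.7]
finger_gap: 0.0109
grip_force: 87.5
```

servo_tool([
  {"grip":1,"x":0,"y":0,"z":-0.3,"roll":7},
  {"grip":1,"x":0,"y":0,"z":-0.3,"roll":7},
  {"grip":1,"x":0,"y":0,"z":-0.3,"roll":7},
  {"grip":1,"x":0,"y":0,"z":-0.3,"roll":7},
  {"grip":1,"x":0,"y":0,"z":-0.3,"roll":7},
])

```text
clock: 8.08
tcp_pos: [0.5257, 0.1076, 0.1798]
orientation: [-0.001, 0.748, 0.663, -0.001]
wrist_force: [2.3, -1.8, -12.2]
finger_gap: 0.011
grip_force: 87.4
```

```bash
python3 st.py
```

```text
8.0833 [0.5257 0.1076 0.1798] F tool [-1.5  2.6 12.2] M tool [-0.65 -0.31 -0.2 ] yaw -6.9 0.010970547941598904 87.37234822287746 j6 1.7437939637880893
```

Steady at about 12 N of pull; a look to confirm the block is down, with the next strokes.

servo_tool([
  {"grip":1,"x":0,"y":0,"z":0,"roll":-7},
  {"grip":1,"x":0,"y":0,"z":-0.3,"roll":-7},
  {"grip":1,"x":0,"y":0,"z":-0.3,"roll":-7},
  {"grip":1,"x":0,"y":0,"z":-0.3,"roll":-7},
  {"grip":1,"x":0,"y":0,"z":-0.3,"roll":-7},
])

```text
clock: 8.5
tcp_pos: [0.5258, 0.1078, 0.1811]
orientation: [-0.001, 0.51, 0.86, -0.0]
wrist_force: [2.1, -0.3, -12.8]
finger_gap: 0.0109
grip_force: 87.7
```

```bash
python3 - <<'E'
from h import *
P,b=snap("scene","s2"); a=cv2.imread("pics/scene0.png")
f=lambda x:cv2.resize(x[180:300,305:415],(400,436),interpolation=3)
cv2.imwrite("pics/s2c.png",np.hstack([f(a),f(b)]))
E
```

```text
(no output)
```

View pics/s2c.png

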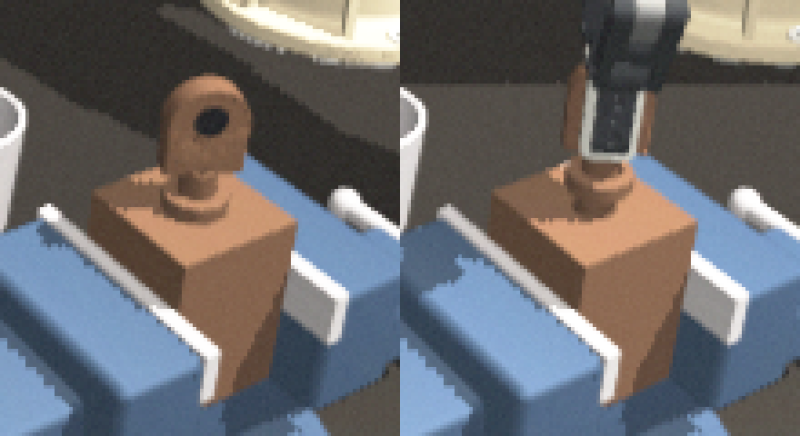

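The block's near top corner sits at the same pixel (185,265) in both halves of the crop, and the collar has clearly risen, so the pin is coming out of a still block.

servo_tool([
  {"grip":1,"x":0,"y":0,"z":-0.3,"roll":-7},
  {"grip":1,"x":0,"y":0,"z":-0.3,"roll":-7},
  {"grip":1,"x":0,"y":0,"z":-0.3,"roll":-7},
  {"grip":1,"x":0,"y":0,"z":-0.3,"roll":-7},
  {"grip":1,"x":0,"y":0,"z":-0.3,"roll":-7},
])

```text
clock: 8.97
tcp_pos: [0.5256, 0.1077, 0.1828]
orientation: [-0.002, 0.229, 0.973, -0.0]
wrist_force: [1.4, -0.8, -12.4]
finger_gap: 0.0112
grip_force: 87.6
```

servo_tool([
  {"grip":1,"x":0,"y":0,"z":0,"roll":7},
  {"grip":1,"x":0,"y":0,"z":-0.3,"roll":7},
  {"grip":1,"x":0,"y":0,"z":-0.3,"roll":7},
  {"grip":1,"x":0,"y":0,"z":-0.3,"roll":7},
  {"grip":1,"x":0,"y":0,"z":-0.3,"roll":7},
])

```text
clock: 9.38
tcp_pos: [0.5256, 0.1076, 0.1842]
orientation: [-0.001, 0.516, 0.857, -0.001]
wrist_force: [1.7, -1.5, -10.3]
finger_gap: 0.0109
grip_force: 87.6
```

servo_tool([
  {"grip":1,"x":0,"y":0,"z":-0.3,"roll":7},
  {"grip":1,"x":0,"y":0,"z":-0.3,"roll":7},
  {"grip":1,"x":0,"y":0,"z":-0.3,"roll":7},
  {"grip":1,"x":0,"y":0,"z":-0.3,"roll":7},
  {"grip":1,"x":0,"y":0,"z":-0.3,"roll":7},
])

```text
clock: 9.8
tcp_pos: [0.5256, 0.1076, 0.1856]
orientation: [-0.001, 0.749, 0.662, -0.001]
wrist_force: [1.1, -1.9, -12.2]
finger_gap: 0.0111
grip_force: 87.6
```

servo_tool([
  {"grip":1,"x":0,"y":0,"z":0,"roll":-7},
  {"grip":1,"x":0,"y":0,"z":-0.3,"roll":-7},
  {"grip":1,"x":0,"y":0,"z":-0.3,"roll":-7},
  {"grip":1,"x":0,"y":0,"z":-0.3,"roll":-7},
  {"grip":1,"x":0,"y":0,"z":-0.3,"roll":-7},
])

```text
clock: 10.22
tcp_pos: [0.5258, 0.1078, 0.187]
orientation: [-0.001, 0.511, 0.86, -0.0]
wrist_force: [1.8, 0.0, -10.6]
finger_gap: 0.0113
grip_force: 87.8
```

servo_tool([
  {"grip":1,"x":0,"y":0,"z":-0.3,"roll":-7},
  {"grip":1,"x":0,"y":0,"z":-0.3,"roll":-7},
  {"grip":1,"x":0,"y":0,"z":-0.3,"roll":-7},
  {"grip":1,"x":0,"y":0,"z":-0.3,"roll":-7},
  {"grip":1,"x":0,"y":0,"z":-0.3,"roll":-7},
])

```text
clock: 10.63
tcp_pos: [0.5263, 0.1078, 0.1901]
orientation: [-0.0, 0.228, 0.974, 0.0]
wrist_force: [-0.8, -1.1, -1.2]
finger_gap: 0.011
grip_force: 89.2
```

servo_tool([
  {"grip":1,"x":0,"y":0,"z":0,"roll":7},
  {"grip":1,"x":0,"y":0,"z":-0.3,"roll":7},
  {"grip":1,"x":0,"y":0,"z":-0.3,"roll":7},
  {"grip":1,"x":0,"y":0,"z":-0.3,"roll":7},
  {"grip":1,"x":0,"y":0,"z":-0.3,"roll":7},
])

```text
clock: 11.05
tcp_pos: [0.5261, 0.1079, 0.1913]
orientation: [-0.0, 0.516, 0.857, 0.0]
wrist_force: [-0.7, -1.4, -3.1]
finger_gap: 0.0107
grip_force: 89.0
```

```bash
python3 st.py
```

```text
11.05 [0.5261 0.1079 0.1913] F tool [-0.9 -1.3  3.1] M tool [ 0.17 -0.12  0.02] yaw 27.9 0.010708113194218575 88.95089980112971 j6 1.1361506431195505
```

servo_tool([
  {"grip":1,"x":0,"y":0,"z":-3,"roll":0},
  {"grip":1,"x":0,"y":0,"z":-5,"roll":0},
  {"grip":1,"x":0,"y":0,"z":-8,"roll":0},
  {"grip":1,"x":0,"y":0,"z":-8,"roll":0},
  {"grip":1,"x":0,"y":0,"z":-8,"roll":0},
])

```text
clock: 11.47
tcp_pos: [0.5264, 0.1078, 0.2251]
orientation: [0.0, 0.512, 0.859, 0.0]
wrist_force: [-0.3, -0.3, -2.9]
finger_gap: 0.0107
grip_force: 88.9
```

servo_tool([
  {"grip":1,"x":0,"y":0,"z":-8,"roll":0},
  {"grip":1,"x":0,"y":0,"z":-12,"roll":0},
  {"grip":1,"x":0,"y":0,"z":-12,"roll":0},
  {"grip":1,"x":0,"y":0,"z":-12,"roll":0},
  {"grip":1,"x":0,"y":0,"z":-12,"roll":0},
])

```text
clock: 11.88
tcp_pos: [0.5263, 0.1077, 0.2814]
orientation: [0.0, 0.512, 0.859, 0.0]
wrist_force: [-0.1, 0.0, -3.2]
finger_gap: 0.0109
grip_force: 88.9
```

servo_tool([
  {"grip":1,"x":0,"y":0,"z":-10,"roll":0},
  {"grip":1,"x":0,"y":0,"z":0,"roll":0},
  {"grip":1,"x":0,"y":0,"z":0,"roll":0},
])

```text
clock: 12.13
tcp_pos: [0.5266, 0.1077, 0.2907]
orientation: [0.001, 0.512, 0.859, 0.001]
wrist_force: [0.8, -0.2, -2.5]
finger_gap: 0.0109
grip_force: 89.1
```

```bash
python3 st.py; python3 - <<'E'
from h import *
s=env.get_state();R=qR(s["orientation"]);print("to pot",R.T@(np.array([.6421,-.2427,.28])-s["tcp_pos"])*1000)
E
```

```text
12.1333 [0.5266 0.1077 0.2907] F tool [-0.5  0.6  2.5] M tool [0.05 0.02 0.04] yaw 28.4 0.010942311871115168 89.08960300515389 j6 1.127079808027296
to pot [-363.09439695  -65.18153864   10.75687101]
```

servo_tool([
  {"grip":1,"x":-20,"y":-3.6,"z":0,"roll":0},
  {"grip":1,"x":-33,"y":-5.9,"z":0,"roll":0},
  {"grip":1,"x":-33,"y":-5.9,"z":0,"roll":0},
  {"grip":1,"x":-33,"y":-5.9,"z":0,"roll":0},
  {"grip":1,"x":-33,"y":-5.9,"z":0,"roll":0},
])

```text
clock: 12.55
tcp_pos: [0.5744, -0.0402, 0.2889]
orientation: [-0.001, 0.512, 0.859, -0.0]
wrist_force: [0.7, 0.3, -2.2]
finger_gap: 0.0108
grip_force: 88.9
```

servo_tool([
  {"grip":1,"x":-33,"y":-5.9,"z":0,"roll":0},
  {"grip":1,"x":-33,"y":-5.9,"z":0,"roll":0},
  {"grip":1,"x":-33,"y":-5.9,"z":0,"roll":0},
  {"grip":1,"x":-33,"y":-5.9,"z":0,"roll":0},
  {"grip":1,"x":-33,"y":-5.9,"z":0,"roll":0},
])

```text
clock: 12.97
tcp_pos: [0.627, -0.1997, 0.2887]
orientation: [-0.001, 0.512, 0.859, 0.0]
wrist_force: [0.5, 0.2, -3.0]
finger_gap: 0.011
grip_force: 88.9
```

servo_tool([
  {"grip":1,"x":-30,"y":-5.4,"z":0,"roll":0},
  {"grip":1,"x":-16,"y":-3,"z":0,"roll":0},
  {"grip":1,"x":0,"y":0,"z":0,"roll":0},
  {"grip":1,"x":0,"y":0,"z":0,"roll":0},
  {"grip":1,"x":0,"y":0,"z":0,"roll":0},
])

```text
clock: 13.38
tcp_pos: [0.6412, -0.2421, 0.2888]
orientation: [-0.001, 0.512, 0.859, 0.0]
wrist_force: [-0.4, 0.0, -1.8]
finger_gap: 0.0108
grip_force: 88.9
```

servo_tool([
  {"grip":1,"x":0,"y":0,"z":0,"roll":0},
  {"grip":1,"x":0,"y":0,"z":0,"roll":0},
])

```text
clock: 13.55
tcp_pos: [0.6415, -0.2414, 0.2902]
orientation: [-0.0, 0.511, 0.859, 0.0]
wrist_force: [0.1, -0.5, -2.4]
finger_gap: 0.0109
grip_force: 88.9
```

```bash
python3 st.py; python3 - <<'E'
from h import *
P,b=snap("wrist","w4"); q=b.copy()
np.save("P4.npy",np.array([P[0],P[1],np.tile(P[2],(3,1))]))
t=env.get_state()["tcp_pos"]
for p in ([.6421,-.2427,.072],[*t[:2],t[2]-.0955]):
    u=proj(P,p);print(u);cv2.circle(q,tuple(int(x) for x in u),2,(0,0,255),-1)
cv2.imwrite("pics/w4m.png",q)
E
```

```text
13.55 [ 0.6415 -0.2414  0.2902] F tool [-0.5 -0.1  2.4] M tool [ 0.02  0.02 -0.  ] yaw 28.5 0.010900331868917403 88.91368657649309 j6 0.5966295526035286
[280.51546706 173.23744868]
[280.18548617 210.14541595]
```

View pics/w4m.png

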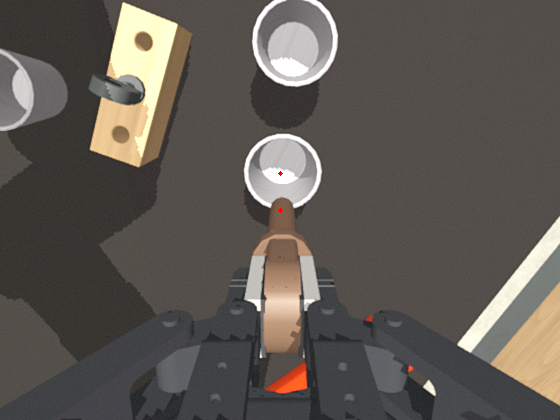

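```bash
python3 - <<'E'
from h import *
A=np.load("P4.npy");P=(A[0],A[1],A[2][0])
c=ray(P,283,172,.072);l=ray(P,244,172,.072);r=ray(P,322,172,.072)
s=env.get_state();R=qR(s["orientation"]);print(c,np.linalg.norm(l-r),R.T@(np.array([*c[:2],.102])-s["tcp_pos"])*1000)
E
```

```text
[ 0.64364936 -0.24045966  0.072     ] 0.07622842262078783 [-9.17245096e-02  2.24496650e+00  1.88349159e+02]
```

servo_tool([
  {"grip":1,"x":0,"y":2,"z":15,"roll":0},
  {"grip":1,"x":0,"y":0,"z":25,"roll":0},
  {"grip":1,"x":0,"y":0,"z":25,"roll":0},
  {"grip":1,"x":0,"y":0,"z":25,"roll":0},
  {"grip":1,"x":0,"y":0,"z":20,"roll":0},
])

```text
clock: 14.02
tcp_pos: [0.6428, -0.2405, 0.1784]
orientation: [-0.0, 0.512, 0.859, 0.0]
wrist_force: [-0.5, -0.1, -3.4]
finger_gap: 0.011
grip_force: 89.0
```

servo_tool([
  {"grip":1,"x":0,"y":0,"z":20,"roll":0},
  {"grip":1,"x":0,"y":0,"z":20,"roll":0},
  {"grip":1,"x":0,"y":0,"z":15,"roll":0},
  {"grip":1,"x":0,"y":0,"z":10,"roll":0},
  {"grip":1,"x":0,"y":0,"z":5,"roll":0},
])

```text
clock: 14.43
tcp_pos: [0.6426, -0.2406, 0.1084]
orientation: [-0.001, 0.512, 0.859, -0.0]
wrist_force: [0.5, 0.6, -2.3]
finger_gap: 0.011
grip_force: 89.0
```

servo_tool([
  {"grip":1,"x":0,"y":0,"z":3,"roll":0},
  {"grip":1,"x":0,"y":0,"z":0,"roll":0},
  {"grip":1,"x":0,"y":0,"z":0,"roll":0},
  {"grip":1,"x":0,"y":0,"z":0,"roll":0},
])

```text
clock: 14.77
tcp_pos: [0.6441, -0.242, 0.1082]
orientation: [0.001, 0.512, 0.859, 0.0]
wrist_force: [0.2, -0.0, -3.0]
finger_gap: 0.011
grip_force: 89.0
```

```bash
python3 st.py
```

```text
14.7667 [ 0.6441 -0.242   0.1082] F tool [-0.1  0.2  3. ] M tool [ 0.02 -0.02 -0.03] yaw 28.4 0.011044046029639347 89.02557208811942 j6 0.599007944025292
```

Lower slowly until contact.

servo_tool([
  {"grip":1,"x":0,"y":0,"z":2,"roll":0},
  {"grip":1,"x":0,"y":0,"z":2,"roll":0},
  {"grip":1,"x":0,"y":0,"z":1,"roll":0},
  {"grip":1,"x":0,"y":0,"z":0,"roll":0},
  {"grip":1,"x":0,"y":0,"z":0,"roll":0},
])

```text
clock: 15.18
tcp_pos: [0.6432, -0.2417, 0.1017]
orientation: [-0.0, 0.512, 0.859, 0.0]
wrist_force: [0.1, -0.0, -2.5]
finger_gap: 0.011
grip_force: 89.0
```

servo_tool([
  {"grip":1,"x":0,"y":0,"z":0.5,"roll":0},
  {"grip":1,"x":0,"y":0,"z":0.5,"roll":0},
  {"grip":1,"x":0,"y":0,"z":0.5,"roll":0},
  {"grip":1,"x":0,"y":0,"z":0,"roll":0},
  {"grip":1,"x":0,"y":0,"z":0,"roll":0},
])

```text
clock: 15.6
tcp_pos: [0.6435, -0.2418, 0.1006]
orientation: [0.0, 0.512, 0.859, 0.0]
wrist_force: [0.7, 1.0, -1.0]
finger_gap: 0.0106
grip_force: 89.4
```

servo_tool([
  {"grip":1,"x":0,"y":0,"z":0.3,"roll":0},
  {"grip":1,"x":0,"y":0,"z":0,"roll":0},
  {"grip":0.84,"x":0,"y":0,"z":0,"roll":0},
  {"grip":0.82,"x":0,"y":0,"z":0,"roll":0},
  {"grip":0.8,"x":0,"y":0,"z":0,"roll":0},
], grip_force=30)

```text
clock: 16.02
tcp_pos: [0.6436, -0.2418, 0.1002]
orientation: [0.0, 0.512, 0.859, 0.0]
wrist_force: [-0.3, 0.0, 0.1]
finger_gap: 0.0167
grip_force: 0.0
```

servo_tool([
  {"grip":0.7,"x":0,"y":0,"z":0,"roll":0},
  {"grip":0.6,"x":0,"y":0,"z":0,"roll":0},
  {"grip":0.5,"x":0,"y":0,"z":0,"roll":0},
  {"grip":0.4,"x":0,"y":0,"z":0,"roll":0},
  {"grip":0.4,"x":0,"y":0,"z":0,"roll":0},
])

```text
clock: 16.43
tcp_pos: [0.6433, -0.2417, 0.1]
orientation: [-0.0, 0.512, 0.859, 0.0]
wrist_force: [-0.5, 0.3, -0.1]
finger_gap: 0.0514
grip_force: 0.0
```

```bash
python3 - <<'E'
from h import *
_,a=snap("scene","s3");_,w=snap("wrist","w5")
cv2.imwrite("pics/f1.png",np.hstack([cv2.resize(a[150:310,90:290],(400,320)),cv2.resize(w,(400,320))]))
E
python3 st.py
```

```text
16.5333 [ 0.6434 -0.2417  0.1001] F tool [-0.3  1.  -0.3] M tool [ 0.03  0.01 -0.04] yaw 28.4 0.05137406778620201 0.0 j6 0.5990074536080491
```

View pics/f1.png

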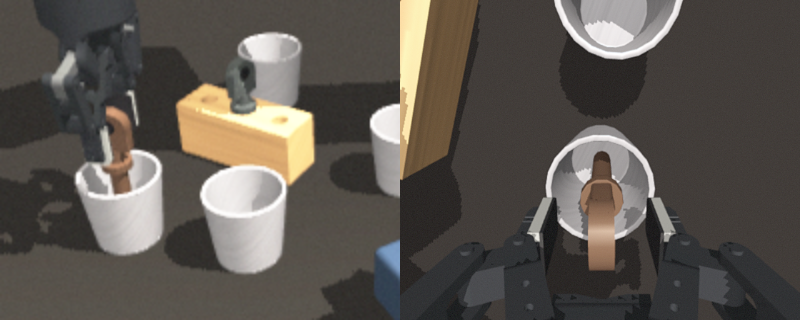

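The pin stands shank down in the far pot, at about (600,200) in the wrist half, with the fingers clear on both sides. Next is to back off upward and let things settle.

servo_tool([
  {"grip":0.2,"x":0,"y":0,"z":-10,"roll":0},
  {"grip":0.2,"x":0,"y":0,"z":-20,"roll":0},
  {"grip":0.2,"x":0,"y":0,"z":-30,"roll":0},
  {"grip":0.2,"x":0,"y":0,"z":-30,"roll":0},
  {"grip":0.2,"x":0,"y":0,"z":-30,"roll":0},
])

```text
clock: 16.95
tcp_pos: [0.6431, -0.2416, 0.2221]
orientation: [0.0, 0.512, 0.859, 0.0]
wrist_force: [0.3, -0.4, 0.6]
finger_gap: 0.0684
grip_force: 0.0
```

servo_tool([
  {"grip":0.2,"x":0,"y":0,"z":0,"roll":0},
  {"grip":0.2,"x":0,"y":0,"z":0,"roll":0},
  {"grip":0.2,"x":0,"y":0,"z":0,"roll":0},
  {"grip":0.2,"x":0,"y":0,"z":0,"roll":0},
  {"grip":0.2,"x":0,"y":0,"z":0,"roll":0},
])

```text
clock: 17.37
tcp_pos: [0.6426, -0.2413, 0.2185]
orientation: [-0.001, 0.512, 0.859, -0.0]
wrist_force: [-0.0, 0.0, -0.9]
finger_gap: 0.068
grip_force: 0.0
```

```bash
python3 - <<'E'
from h import *
_,a=snap("scene","s4");_,w=snap("wrist","w6")
cv2.imwrite("pics/f2.png",np.hstack([a[130:330,90:430],cv2.resize(w,(280,200))]))
E
python3 st.py
```

```text
17.4667 [ 0.6428 -0.2414  0.2187] F tool [-0.3  0.9 -0. ] M tool [-0.    0.01 -0.02] yaw 28.4 0.0686145035352036 0.0 j6 0.5989779805185785
```

View pics/f2.png

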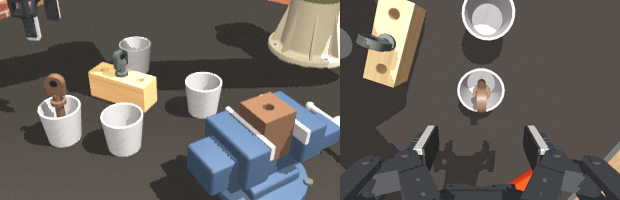

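The pin stands in the far pot (58,100), the block is down in the vise with its bore empty (268,107), the spare pin has not moved, and the gripper is clear.

```bash
python3 -c "
from workcell import env
print(env.hand_in())"
```

```text
the job is handed in; nothing more can be done
None
```

The seized pin was twisted out without lifting the block and now stands, shank down and released, in the pot farthest from the base; the spare pin was left alone, and the job was handed in at about 17.5 s of the 64 s limit (no verdict returned).

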